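Slide the clock cabinet's door shut

ROBOT

A 6-joint arm with a two-finger parallel gripper is mounted at the origin on a cart in front of the work surface, level with it; the furniture and walls round the work are solid. World frame = base frame: x ahead of the robot, y to its left, z up, the work surface at z = 0. Lengths are in m, angles in rad, forces in N, time in s.
With the tool pointing down it reaches from about 0.35 to 0.975 m from the base axis. Payload 4.9 kg.
Tool frame: the origin (TCP) lies midway between the tips of the shut fingers; the grasp point (between the pads) lies 19 mm behind it (r.hold_point_z is the distance from the TCP to the grasp point, in m); z points along the fingers, y is the line along which they close (so a half turn about z gives the same grasp; the last joint's range is limited). The gripper opens to 85 mm and grips with 20 to 120 N. Pads are 22 mm wide; open, the fingers measure 114 mm over their backs; the gripper's body (76 mm by 85 mm) begins 54 mm behind the grasp point. The pads swing forward as they close: fully open they stand 13 mm farther back than shut.
Start: joints at [1.078, 0.053, 1.613, -0, 1.476, -0.119], TCP at [0.228, 0.582, 0.231] pointing down, gripper open.
Joint ranges: [-3.01, 3.01], [-1.01, 2.22], [0.06, 2.58], [-1.02, 4.17], [0.09, 2.62], [-3.14, 3.14]. Speed limits (rad/s): [2.57, 2.57, 3.14, 3.14, 3.14, 3.14].

INTERFACE

Orientations are given as a unit quaternion [x, y, z, w].
In Python, from plant import r gives the robot as it stands. The module is installed in compiled form; this text tells all that it offers. Calls block until the motion is done:
- r.movep(position, orientation): joint-space move of the TCP to a pose.
- r.move_l(position, max_speed=0.15, attitude=None, contact_N=None): straight line of the TCP; attitude=None keeps the orientation; max_speed is the mean speed in m/s. With contact_N (N) it stops when the force on the tool has changed by that much, and returns True; else False.
- r.movej(angles): joint-space move.
- r.move_gripper(opening, force=None): finger opening in m; force is the grip in N (None keeps the last); returns when the fingers have stopped.
- r.sleep(seconds).
- r.solve_ik(position, orientation): joint angles nearest the present ones, or None.
- r.observe(): the state.
- r.read_camera(name): name is "scene" or "top" or "wrist"; returns a dict with "image" (480x640x3 uint8, red, green, blue), "fx", "fy", "cx", "cy" (pixels), "rvec" (rotation vector, rad) and "tvec" (3), from world to camera coordinates, as OpenCV has them. Camera axes: x right, y down, z forward; pixel columns grow to the right and rows downward; lengths in m; the calibration is good to about 2 mm. A picture is of the moment at which its call begins. There is no depth.
A pose or a line that the arm cannot do raises r.MotionError and nothing moves.
- r.close_job(): hands the job in; it is judged then, once.
The state is a dict: "time": time; "qpos": joint angles; "dq": joint speeds; "joint_efforts": joint torques, N m; "ee_pos": TCP position; "tcp_rot": TCP orientation; "wrist_force": force on the tool from outside, world axes, zero at the start; "wrist_torque": the same for the moment, N m; "grip_width": finger opening in m; "grasp_force": force on a finger pad.
Only numpy, scipy, OpenCV 4.12 (cv2) and the standard library are available. Lean on these libraries where they do the work, as an engineer would, in place of code of your own. Each camera call takes 0.05 s, during which the arm holds its last target. There are 200 camera calls.

TASK

Two low wooden cabinets with white sliding doors stand open on the desk. Push the door of the one with the hexagonal clock inside along its track until it is fully closed against the left side of its frame. Leave the other cabinet's door as far open as it is, and leave the little jar between the cabinets standing where it is.

Things in the scene. Friction and masses are not known exactly. Their poses are not given: they have to be found in the camera images.
- clock_cabinet_door (a joint): Opening in m of the door of the clock's cabinet: 0 closed (rigid stop at the left side wall), 0.100 wide open. White panel 118 x 83 mm, slides straight along the front; 2 N friction, some damping, stays where left. The cabinet: brown wood, 240 wide, 115 deep, 105 high, clear top, fixed. As the robot sees it, the opening is the left half; open, the door covers the fixed right panel.
- clock_cabinet_pull (a point): Middle of that door's pull: an upright dark round bar 11 mm thick and 71 mm high, 35 mm in front of the white door, held by two short posts; 52 mm above the desk. Its y axis is the closing direction (level, to the robot's left), x points into the door, z up. It moves with the door. The cabinet's front edge is 29 mm behind this point, its top 53 mm above it.
- note_cabinet_pull (a point): The same point of the pull on the door of the other, equal cabinet, which has a block of yellow sticky notes inside; same axes. This door stays as it is.
- jar: Small light jar with a black screw lid, 52 mm across and 70 mm high, standing loose on the desk between the two cabinets. Origin at the centre of its underside, z up. It stays where it is.

How it is judged:
At the end, for the whole second after the job is handed in: The door of the cabinet with the hexagonal clock is closed to within 10 mm and at rest; the other cabinet's door is within 15 mm of where it stood; the jar stands upright within 20 mm of where it stood (value of joint clock_cabinet_door below 0.01 m and velocity of joint clock_cabinet_door between -0.02 and 0.02 m/s and distance of note_cabinet_pull from where it was at the start of the episode below 0.015 m and distance of jar from where it was at the start of the episode below 0.02 m and angle between jar's own z axis and vertical below 0.2 rad); the robot touches nothing.
It fails at once if the other cabinet's door was moved by more than 15 mm (distance of note_cabinet_pull from where it was at the start of the episode above 0.015 m).
It fails at once if the jar was knocked over (angle between jar's own z axis and vertical above 0.5 rad).
It also fails if it takes over 29 s, if anything falls off the work surface, if the arm or the gripper's body presses on something with over 40 N, if the wrist force passes 120 N, or if a joint passes its speed limit or range.

## Working session

There is one attempt and no reset: what is moved stays moved. The work goes in short steps, each a Python script; the robot and the scene stay as the last script left them, time stands still between calls to the robot, and variables do not carry over. Pictures are saved under pics/ and viewed, at most 10 in all, crops included, and the job is handed in when it is done.

```bash
mkdir -p pics; python3 - <<'E'
from plant import r
import cv2,pickle
d={}
for n in("scene","top"):
    c=r.read_camera(n);d[n]=c
    cv2.imwrite(f"pics/{n}0.png",c["image"][:,:,::-1])
    print(n,c["fx"],c["cx"],c["rvec"],c["tvec"])
pickle.dump(d,open("c0.pkl","wb"))
print(r.observe()["time"],r.observe()["tcp_rot"])
E
```

```text
scene 519.2851153648171 319.760584863298 [ 2.27002079 -0.49293665  0.2421891 ] [-0.42279739  0.26295809  0.65060218]
top 477.10108625680647 310.3533038235526 [ 1.90956762 -2.31382939  0.23402458] [0.21328107 0.5131344  0.96157363]
0.1 [ 1.85788753e-01  9.82589250e-01 -9.08957191e-04 -2.80652881e-04]
```

View pics/scene0.png

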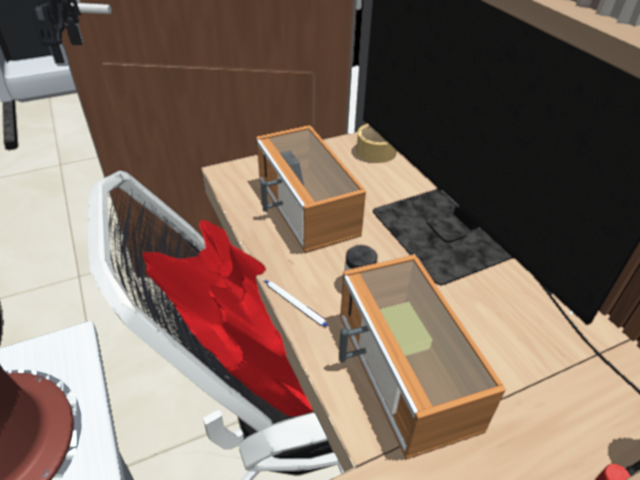

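View pics/top0.png

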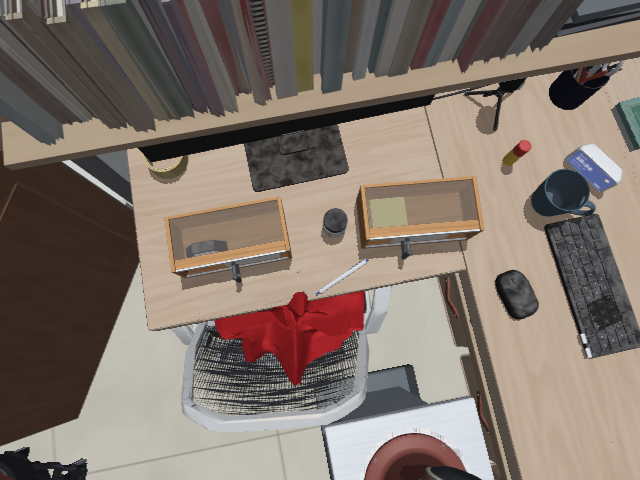

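The notes cabinet is on the right in the top view (notes at 388,212), so the clock's is the left one, with the clock at about (207,247) and its pull at about (237,270). The jar is at (335,220). I'll zoom in and measure.

```bash
cat > h.py <<'E'
import numpy as np,cv2
def ray(c,u,v):
    R=cv2.Rodrigues(np.array(c["rvec"]))[0];C=-R.T@c["tvec"]
    return C,R.T@np.array([(u-c["cx"])/c["fx"],(v-c["cy"])/c["fy"],1])
def plane(c,u,v,z):
    C,d=ray(c,u,v);return C+d*(z-C[2])/d[2]
def proj(c,p):
    R=cv2.Rodrigues(np.array(c["rvec"]))[0];q=R@np.array(p)+c["tvec"]
    return [c["fx"]*q[0]/q[2]+c["cx"],c["fy"]*q[1]/q[2]+c["cy"]]
E
python3 - <<'E'
import pickle,cv2,numpy as np
from h import *
d=pickle.load(open("c0.pkl","rb"));t=d["top"]
a=t["image"][185:295,155:305];b=d["scene"]["image"][115:265,240:390]
cv2.imwrite("pics/crop.png",np.vstack([cv2.resize(a,(750,550),interpolation=2)])[:,:,::-1])
cv2.imwrite("pics/crops.png",cv2.resize(b,(600,600),interpolation=2)[:,:,::-1])
hsv=cv2.cvtColor(t["image"],cv2.COLOR_RGB2HSV)
print(hsv[205,172],hsv[232,174],hsv[300,200])
print("base",proj(t,[0,0,0]))
for n,u,v in(("cl",237,262),("nt",406,237)):print(n,plane(t,u,v,.0875))
print("jar",plane(t,335,217,.07))
for p in((166,217),(282,198),(289,249),(173,270)):print(p,plane(t,*p,.105))
E
```

```text
[ 15  49 194] [ 14  52 117] [ 15  50 192]
base [np.float64(416.1763302827239), np.float64(489.0834717321185)]
cl [0.509521   0.27025173 0.0875    ]
nt [ 0.4948142  -0.07808911  0.0875    ]
jar [0.56784854 0.05461164 0.07      ]
(166, 217) [0.62504447 0.39512224 0.105     ]
(282, 198) [0.61960837 0.15649855 0.105     ]
(289, 249) [0.5126292  0.16154904 0.105     ]
(173, 270) [0.51476078 0.39543796 0.105     ]
```

View pics/crop.png

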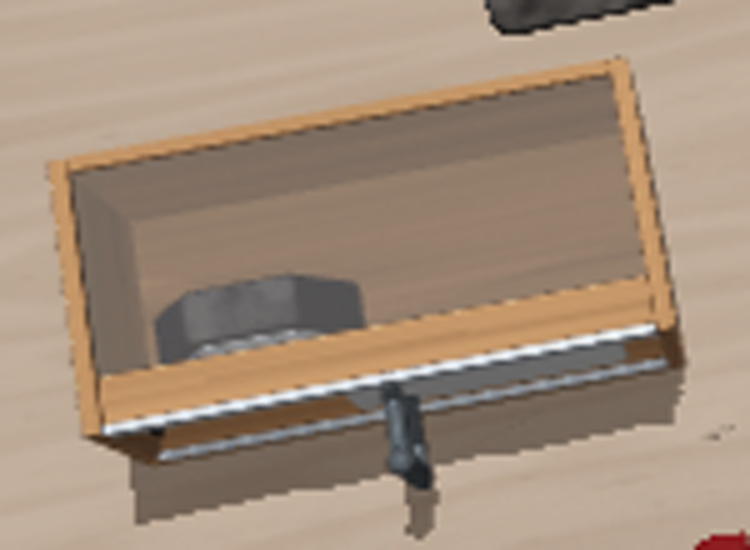

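View pics/crops.png

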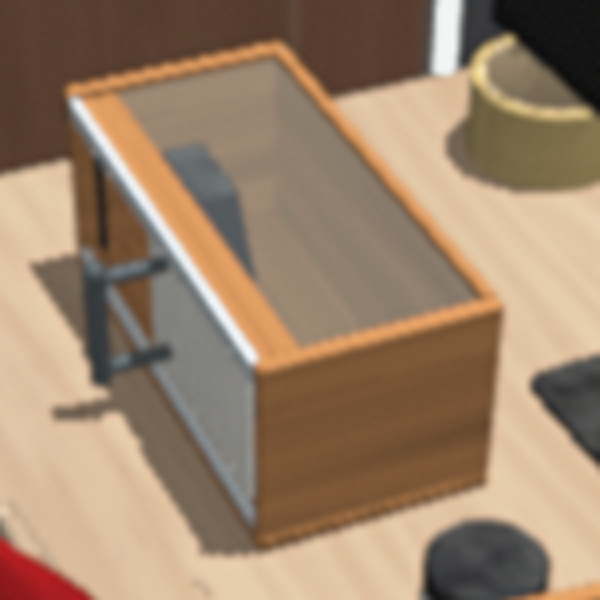

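The clock's door is open with its bar at crop (398,455)–(425,485) in the top view and (90,255)–(103,380) in the scene view. Triangulating both ends.

```bash
python3 - <<'E'
import pickle
from h import *
d=pickle.load(open("c0.pkl","rb"));t=d["top"];s=d["scene"]
def P(c):return np.hstack([cv2.Rodrigues(np.array(c["rvec"]))[0],np.array(c["tvec"]).reshape(3,1)])
def tri(a,b):
    n=lambda c,p:np.array([(p[0]-c["cx"])/c["fx"],(p[1]-c["cy"])/c["fy"]])
    X=cv2.triangulatePoints(P(t),P(s),n(t,a),n(s,b)).ravel();return X[:3]/X[3]
T=lambda x,y:(155+x/5-.4,185+y/5-.4);S=lambda x,y:(240+x/4-.4,115+y/4-.4)
print("bar top",tri(T(398,458),S(91,254)),plane(t,*T(398,458),.0875),plane(s,*S(91,254),.0875))
print("bar bot",tri(T(426,484),S(103,378)),plane(t,*T(426,484),.0165),plane(s,*S(103,378),.0165))
for a,b in(((50,160),None),((627,60),(500,300)),((672,325),(257,368)),((88,435),(70,90))):
    print(plane(t,*T(*a),.105), plane(s,*S(*b),.105) if b else "")
E
```

```text
bar top [0.4812021  0.27934418 0.09472308] [0.48204108 0.28038756 0.0875    ] [0.48456087 0.28896047 0.0875    ]
bar bot [0.48040254 0.27865899 0.02379671] [0.4790052  0.28008643 0.0165    ] [0.48565075 0.28700745 0.0165    ]
[0.62641763 0.39781121 0.105     ] 
[0.62331831 0.15999432 0.105     ] [0.62568805 0.16426939 0.105     ]
[0.51143002 0.16176904 0.105     ] [0.51158845 0.16347477 0.105     ]
[0.51189071 0.39742007 0.105     ] [0.51488739 0.39740354 0.105     ]
```

Cabinet is square to the world: front at x≈0.512, y from 0.16 to 0.40 (240 wide, as given), and the pull at (0.483, 0.281). I'll push the bar's right side with shut fingers.

```bash
python3 - <<'E'
from plant import r
import numpy as np,cv2
s=2**-.5
q0=np.array(r.observe()["qpos"]);best=None
for q in([s,s,0,0],[s,-s,0,0]):
    j=r.solve_ik([.478,.232,.2],q)
    if j is not None:
        m=abs(np.array(j)-q0).max();print(q,np.round(j,2),m)
        if best is None or m<best[0]:best=(m,q)
q=best[1]
r.move_gripper(0.0)
r.movep([.478,.232,.2],q)
print(r.move_l([.478,.232,.055],contact_N=10))
c=r.read_camera("scene");cv2.imwrite("pics/s1.png",cv2.resize(c["image"][90:290,200:440],(720,600))[:,:,::-1])
o=r.observe();print(o["time"],o["ee_pos"],o["wrist_force"])
E
```

```text
[0.7071067811865476, 0.7071067811865476, 0, 0] [ 0.31 -0.15  1.86 -0.    1.43  0.31] 0.7662685854233742
[0.7071067811865476, -0.7071067811865476, 0, 0] [ 0.31 -0.15  1.86 -0.    1.43 -2.83] 2.710815315624505
False
3.6167 [0.47907578 0.23239947 0.05636561] [ 0.56771149  0.44853609 -0.00798623]
```

View pics/s1.png

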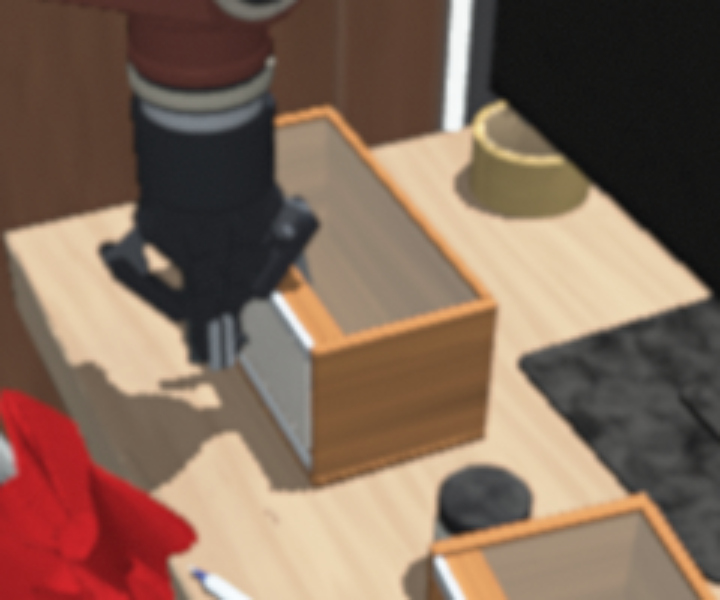

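The shut fingers (at 215,345) stand in front of the door to the right of the bar. The knuckles clear the cabinet top, and there is no contact force. Now pushing.

```bash
python3 - <<'E'
from plant import r
def st(k):
    o=r.observe();print(k,round(o["time"],2),o["ee_pos"].round(4) if hasattr(o["ee_pos"],"round") else o["ee_pos"],o["wrist_force"])
x,z=.478,.055
h=r.move_l([x,.33,z],max_speed=.05,contact_N=20);st(h)
if not h:
    h=r.move_l([x,.40,z],max_speed=.03,contact_N=15);st(h)
E
```

```text
False 5.72 [0.4779 0.33   0.0551] [ 0.17710348 -1.16084349 -0.30106356]
True 6.82 [0.478  0.3531 0.0546] [ 0.26600584 -3.02330064  1.2670266 ]
```

```bash
python3 - <<'E'
from plant import r
import cv2
h=r.move_l([.478,.37,.055],max_speed=.03,contact_N=25)
o=r.observe();print(h,o["time"],o["ee_pos"],o["wrist_force"])
r.move_l([.478,.325,.055]);r.move_l([.478,.325,.2]);r.movep([.3,.1,.3],[2**-.5,2**-.5,0,0])
for n,(a,b,e,f) in dict(top=(185,295,155,305),scene=(115,265,240,390)).items():
    c=r.read_camera(n);cv2.imwrite(f"pics/{n}2.png",cv2.resize(c["image"][a:b,e:f],(750,550) if n=="top" else (600,600))[:,:,::-1])
print(r.observe()["time"])
E
```

```text
True 7.1583 [0.47765532 0.35282308 0.0539808 ] [-0.09762399 -3.64070812  4.06558206]
9.875
```

View pics/scene2.png

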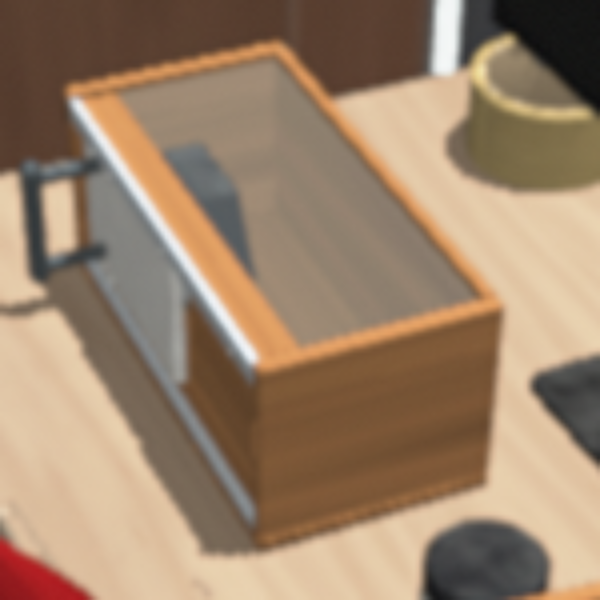

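View pics/top2.png

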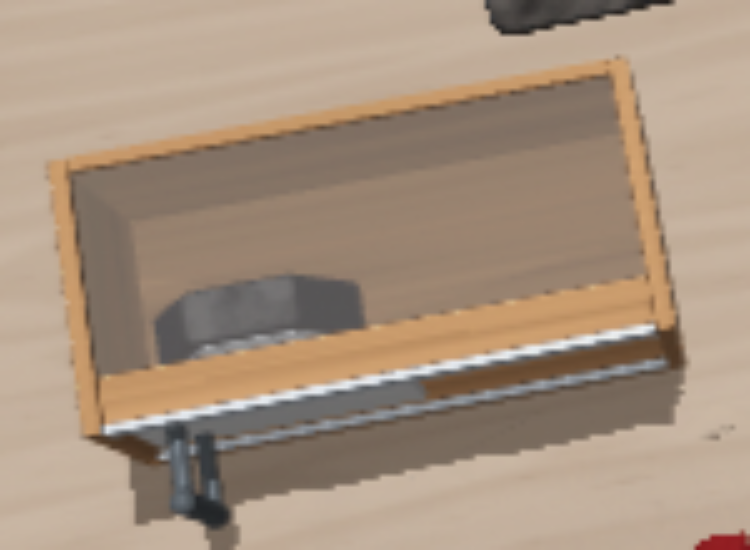

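```bash
python3 - <<'E'
import pickle
from h import *
d=pickle.load(open("c0.pkl","rb"));t=d["top"];s=d["scene"]
T=lambda x,y:(155+x/5-.4,185+y/5-.4);S=lambda x,y:(240+x/4-.4,115+y/4-.4)
print("bar",plane(t,*T(183,508),.0875),plane(s,*S(32,166),.0875), "bot",plane(t,*T(213,515),.0165))
def xp(c,p,x=.518):
    C,v=ray(c,*p);return C+v*(x-C[0])/v[0]
print("door edge",xp(t,T(425,390)),xp(s,S(185,340)),"left edge",xp(s,S(86,210)),xp(t,T(150,440)),
 "frame left",xp(s,S(70,90),.512), "start left edge",xp(s,S(152,290)),xp(t,T(350,405)))
E
```

```text
bar [0.47853074 0.36842637 0.0875    ] [0.48369876 0.36746204 0.0875    ] bot [0.48322636 0.37246527 0.0165    ]
door edge [0.518      0.27284097 0.02562918] [0.518      0.26122942 0.04764978] left edge [0.518      0.3950161  0.03559359] [0.518      0.39110108 0.03159522] frame left [0.512      0.38836206 0.11072434] start left edge [0.518      0.3025904  0.04810536] [0.518      0.30593861 0.02387599]
```

The door's left edge is now at y≈0.392, against the inner face of the left wall. Its right edge is at about 0.27, which matches the 118 mm door width, and two pushes met the rigid stop at the same spot. Handing in.

```bash
python3 -c "
from plant import r
print(r.close_job(), r.observe()['time'])"
```

```text
the job is handed in; nothing more can be done
the job is handed in; nothing more can be done
```

I pushed the clock cabinet's door left until it met its rigid stop, backed the arm clear of everything, and handed the job in at about 10 s, without going near the other cabinet's door or the jar; no verdict was shown.

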